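# Snap the transport cover onto a laboratory balance

### The arm

A 6-joint arm with a two-finger parallel gripper is mounted at the origin on the work surface. World frame = base frame: x ahead of the robot, y to its left, z up, the work surface at z = 0. Lengths are in m, angles in rad, forces in N, time in s.
With the tool pointing down it reaches from about 0.425 to 0.95 m from the base axis. Payload 3.5 kg.
Tool frame: the origin (TCP) lies midway between the tips of the shut fingers; the grasp point (between the pads) lies 19 mm behind it; x points along the fingers, y is the direction in which the jaws open and shut, and the axes are right-handed (so a half turn about x gives the same grasp; the last joint's range is limited). The gripper opens to 85 mm and grips with 20 to 120 N. Pads are 22 mm wide; open, the fingers measure 114 mm over their backs; the gripper's body (76 mm by 85 mm) begins 54 mm behind the grasp point. The pads swing forward as they close: fully open they stand 13 mm farther back than shut.
Start: joints at [1.161, 0.286, 1.577, -0, 1.279, -0.15], TCP at [0.173, 0.652, 0.231] pointing down, gripper open.
Joint ranges: [-2.77, 2.77], [-0.9, 2.22], [0.21, 2.48], [-1.53, 4.67], [0.24, 2.81], [-2.84, 2.84]. Speed limits (rad/s): [2.79, 2.79, 3.14, 3.14, 3.14, 3.14].

### API

Orientations are given as a unit quaternion [x, y, z, w].
In Python, from bench import r, imaging gives the robot as it stands.
- The arm moves only by the shell command python3 -m crank 'ROWS' [FORCE]. ROWS is JSON, a list of rows, each a list of 5 numbers: the shift along the tool's x, y, z in cm, then the turn about the tool's x in rad, then the finger opening in cm, from 0 to 8.54. In form: [[dx, dy, dz, twist, gripper], ...]. A call has 1 to 12 rows; each row is the pose to reach, as a shift and turn from the pose commanded when the call began, along the tool's axes at that moment; what a row does not reach only later rows make up. A row lasts 1/10 s, in which the tool goes at most 50 mm and 8.59 degrees, less where a joint would pass 70% of its speed; a pose out of reach is approached as far as the arm can. A call with a gripper value outside its range is refused whole. The fingers move at their own pace and stop on an object; FORCE is the grip in N (left out, the last holds). Time passes only in rows, so rows that repeat a pose let the fingers close. It gives the time, the measured TCP pose, the force and the opening at its end, in the units of the state.
- r.sense(): the state, without advancing time (a new reading comes with each control period).
- imaging.read_camera(name): name is "scene" or "side" or "wrist"; returns a dict with "pixels" (420x560x3 uint8, blue, green, red), "depth" (420x560 float32, m along the optical axis (not along the pixel's ray), 0 where there is no reading), "fx", "fy", "cx", "cy" (pixels), "position" and "attitude" of the camera in the world. Camera axes: x right, y down, z forward; pixel columns grow to the right and rows downward; lengths in m; the calibration is good to about 2 mm. The wrist camera is an equidistant fisheye: a pixel r from the principal point sees the ray r / f radians off the axis. A picture is of the moment at which its call begins.
- r.job_done(): hands the job in, once; it reports no verdict.
The state is a dict: "t": time; "joint_positions": joint angles; "joint_vel": joint speeds; "joint_efforts": joint torques, N m; "tcp_pos": TCP position; "tool_rot": TCP orientation; "contact_force": force on the tool from outside, world axes, zero at the start; "ft_torque": the same for the moment, N m; "grip_width": finger opening in m.
Only numpy, scipy, OpenCV 4.12 (cv2) and the standard library are available. Lean on these libraries where they do the work, as an engineer would, in place of code of your own. Each camera call takes 0.05 s, during which the arm holds its last target. There are 200 camera calls.

### The job

Put the balance away for transport: take the loose plastic cover by the grip on its top, set it squarely over the grey rim of the balance and press it straight down until both clip arms have snapped under the rim and it sits level and fully home, holding the weighing pan down by itself. Press gently, with no more force than the clips need (never lean on it with more than about 25 N), let go, and leave the other things on the bench where they are.

Things in the scene. Friction and masses are not known exactly. Their poses are not given: they have to be found in the camera images.
- balance: Laboratory balance fixed to the bench: white base 250 x 190 x 48 mm, display and keys at its -x end, weighing head towards +x. Origin on the bench straight below the centre of the head; z up. The base spans x -160 to +90, y -95 to +95 mm.
- head (a point): On the head's axis, 90 mm above the bench. The head: grey rim plate 116 (x) x 92 (y) x 6 mm, overhanging a narrower white pedestal by 13 mm all round. Its height is set by a screw differently each time and NOT measured: the rim's top lies anywhere from 14 mm below to 14 mm above this point (so 76 to 104 mm above the bench); it must be felt. It is rigid under load.
- pan (a joint): Travel in m of the round steel weighing pan, 68 mm across, mid-head, its top 14 mm above the rim when free. 0 = free; grows as it is pressed down (limit 0.010). Its spring lifts with 4 N at 0, 12 N at 0.008. A cover fully home holds it at 0.007 to 0.008; the spring lifts a cover that is not clipped.
- cover_grip (a point): Centre of the grip of the loose white transport cover, an open-bottomed box 116 (x) x 92 (y) mm, 0.2 kg, 111 mm high in all, standing upright. Grip: upright bar 50 (x) x 16 (y) x 44 mm high, mid-top, strong enough to pinch across y and press with. The cover's flat top is 22 mm below this point, its lowest feet 89 mm below. Either way round fits; long side along the rim's long side.
- cover_edge (a point): Centre of the plane of the cover walls' lower edge (69 mm below the grip's centre), which comes to sit on the rim's top. Guide tabs hang 20 mm below it outside all four sides, 1.5 mm clear of the rim, feet flared about 4 mm outwards. A foot inside the cover meets the pan 8 mm above home.
- clip (a point): Hook of one of two rigid clip arms, 24 mm wide, on sprung hinges mid-way along the cover's long (+y and -y) sides. Each hook slopes below and overlaps the rim by 3 mm. Hooks first touch the rim 18 mm above home; an even push of about 10 to 18 N drives them over its 6 mm edge and they snap under it just before the walls meet the rim: a hard stop.
- beaker: Empty glass beaker, 72 mm across, 95 mm high; origin at the centre of its underside. To be left alone.
- bottle: Amber bottle, 52 mm across, 130 mm high; origin at the centre of its underside. To be left alone.
- jar: White jar, 60 mm across, 75 mm high; origin at the centre of its underside. To be left alone.
Mind the look-alikes: they are no part of the job. What is shaped like the part that bears cover_grip but turquoise is not meant.

How it is judged:
By the outcome, as a careful person would: the job done as asked, in the order asked, and still so for the second after the job is handed in, with the robot touching nothing.
It also fails if it takes over 48 s, if anything falls off the work surface, if the arm or the gripper's body presses on something with over 40 N, if the wrist force passes 120 N, or if a joint passes its speed limit or range.

## Working session

There is one attempt and no reset: what is moved stays moved. The work goes in short steps, Python scripts to look and compute and a shell command to move; the robot and the scene stay as the last step left them, time stands still between calls to the robot, and variables do not carry over. Pictures are saved under pics/ and viewed, about 8 in all and at most 12, crops included, and the job is handed in when it is done.

```bash
ls; mkdir -p pics
cat > h.py <<'E'
import numpy as np, cv2
from bench import r, imaging
from scipy.spatial.transform import Rotation as R
def cam(n):
    c=imaging.read_camera(n); np.savez('pics/%s.npz'%n,**{k:np.array(v) for k,v in c.items()}); return c
def load(n): return dict(np.load('pics/%s.npz'%n))
def rot(c):
    a=np.array(c['attitude']); return R.from_quat(a).as_matrix() if a.size==4 else a
def cloud(c):
    v,u=np.mgrid[0:420,0:560]; d=c['depth']
    p=np.stack([(u-c['cx'])/c['fx']*d,(v-c['cy'])/c['fy']*d,d],-1)
    w=p@rot(c).T+np.array(c['position']); w[d==0]=np.nan; return w
E
python3 - <<'E'
from h import *
ims=[]
for n in('scene','side'):
    c=cam(n); cv2.imwrite(f'pics/{n}0.png',cv2.resize(c['pixels'],(784,588))); print(n,c['fx'],c['cx'],c['cy'],c['position'],c['attitude'])
print(r.sense())
E
```

```text
pics
scene 399.1124394168491 280.0570643570612 202.83748500036336 [1.50975435 0.34939635 0.94670453] [ 0.51942875  0.75028849 -0.34043114 -0.22664423]
side 412.91068732343575 278.2985142343481 213.67566662822125 [ 0.29675445 -0.87530286  1.07444363] [ 0.91598336 -0.15635045  0.05310723 -0.36566191]
{'t': 0.1, 'joint_positions': array([ 1.16102186e+00,  2.87139255e-01,  1.57804563e+00,  2.76318200e-06,
        1.27859186e+00, -1.50007865e-01]), 'joint_vel': array([ 0.0006161 , -0.00258793, -0.00447237, -0.0003617 , -0.00411704,
       -0.00154681]), 'joint_efforts': array([ 8.28360244e-04, -4.07294261e+01, -2.93699205e+01, -1.29828204e-04,
        3.33083866e-03, -1.99867195e-06]), 'tcp_pos': array([0.17311204, 0.65180539, 0.2300359 ]), 'tool_rot': array([ 0.0908417 ,  0.7013646 , -0.09232547,  0.70093616]), 'contact_force': array([ 0.17308393, -0.44746131, -0.044033  ]), 'ft_torque': array([ 0.01086712, -0.01670959, -0.00912181]), 'grip_width': 0.08520729139886012}
```

View pics/scene0.png

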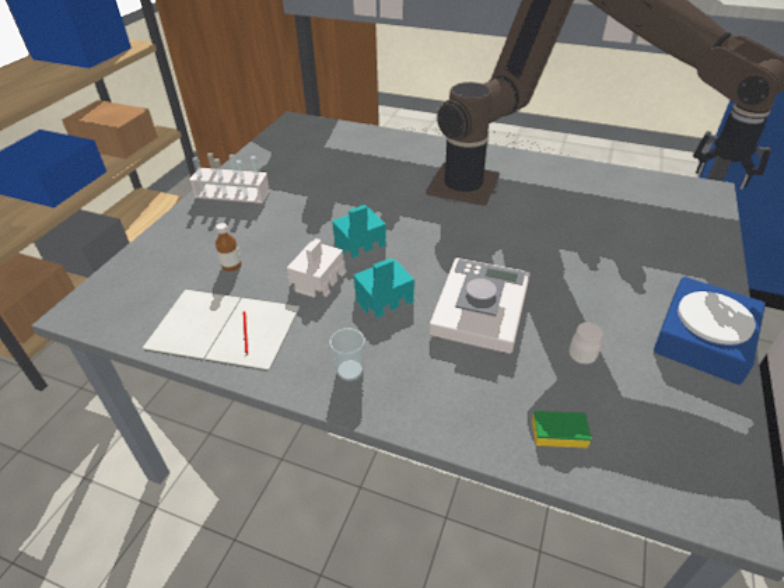

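View pics/side0.png

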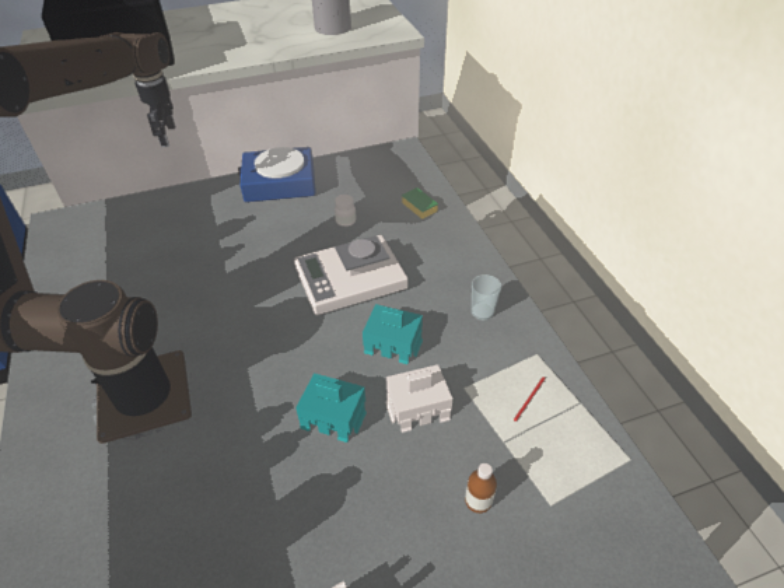

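Scene view: the white cover is at about (316,265), the balance head at (480,295), and turquoise look-alikes are at (360,230) and (384,287). In the side view the cover is at (420,395) and the balance at (350,270). Next I'll measure them from both depth views.

Run:
```python
from h import *
boxes={'scene':dict(cover=(203,170,250,214),bal=(305,182,382,252)),'side':dict(cover=(272,258,326,310),bal=(208,168,294,224))}
def rect(P,l):
    if len(P)<8: print(l,len(P));return
    (c,s,a)=cv2.minAreaRect((P[:,:2]*1000).astype(np.float32)); print(l,len(P),'c',np.round(c,1),'size',np.round(s,1),'ang',round(a,1),'z med',np.round(np.median(P[:,2])*1000,1))
for n in boxes:
    c=load(n); w=cloud(c); im=c['pixels'].astype(int); hsv=cv2.cvtColor(c['pixels'],cv2.COLOR_BGR2HSV)
    for k,(a,b,d,e) in boxes[n].items():
        m=np.zeros((420,560),bool); m[b:e,a:d]=1; m&=(hsv[...,1]<70)&np.isfinite(w[...,2])
        z=w[...,2]*1000
        h,_=np.histogram(z[m],bins=np.arange(-5,135,5)); print(n,k,h)
        if k=='cover':
            m&=hsv[...,2]>110
            rect(w[m&(z>60)&(z<74)],'top'); rect(w[m&(z>78)&(z<118)],'grip'); rect(w[m&(z>106)&(z<118)],'griptop'); rect(w[m&(z>10)],'all')
        else:
            rect(w[m&(z>40)&(z<54)],'base'); rect(w[m&(z>70)&(z<125)],'head')
    a,b,d,e=boxes[n]['cover']; A=cv2.resize(c['pixels'][b-8:e+8,a-8:d+8],(390,390),interpolation=cv2.INTER_CUBIC)
    a,b,d,e=boxes[n]['bal'];B=cv2.resize(c['pixels'][b-8:e+8,a-8:d+8],(390,390),interpolation=cv2.INTER_CUBIC)
    print(boxes[n]); cv2.imwrite(f'pics/crop_{n}.png',np.hstack([A,B]))
a=cv2.imread('pics/crop_scene.png');b=cv2.imread('pics/crop_side.png')
cv2.imwrite('pics/crops.png',cv2.resize(np.vstack([a,b]),(600,600)))
```

```text
scene cover [213 602  78  26  34  39  41  48  61  47  52  43  45  61 356  82   9  18
   9  15  13  15  20  33   3   0   0]
top 493 c [ 568.4 -230. ] size [ 96.4 122.8] ang 85.4 z med 68.0
grip 129 c [ 568.6 -229.7] size [18.4 54.4] ang 86.6 z med 103.5
griptop 51 c [ 570.7 -230. ] size [18.3 50.4] ang 87.2 z med 111.5
all 1070 c [ 571.3 -227.1] size [103.7 128.1] ang 84.9 z med 65.9
scene bal [ 478 1370   71   29   66   61   64   82   65  125 1207  879   41   22
   26    7    0   11  225  265    4  168   89    0    0    0    0]
base 2174 c [540.4 191.5] size [253.8 189.6] ang 2.6 z med 49.4
head 769 c [573.1 192.9] size [122.4  92.9] ang 2.9 z med 91.4
{'cover': (203, 170, 250, 214), 'bal': (305, 182, 382, 252)}
side cover [686 498  44  28  27  43  36  75  52  48  52  45  42 257 587  47  15  19
  14  19  18  17  49  42   2   0   0]
top 887 c [ 564.6 -230.1] size [ 96.2 116.5] ang 87.2 z med 66.2
grip 190 c [ 564.5 -230.2] size [20.5 49.8] ang 85.9 z med 104.0
griptop 90 c [ 564.8 -229.8] size [18.9 49. ] ang 80.7 z med 109.9
all 1534 c [ 562.2 -232.7] size [101.3 121.1] ang 86.8 z med 65.4
side bal [ 784  854   49   42   63   74   72   83   72  219 1161  473   31   34
   17    6    2   35  264  114   16  154   31    0    0    0    0]
base 1820 c [536.1 189.6] size [250.3 198.3] ang 2.4 z med 48.1
head 622 c [571.4 192.9] size [118.   98.7] ang 3.2 z med 90.0
{'cover': (272, 258, 326, 310), 'bal': (208, 168, 294, 224)}
```

View pics/crops.png

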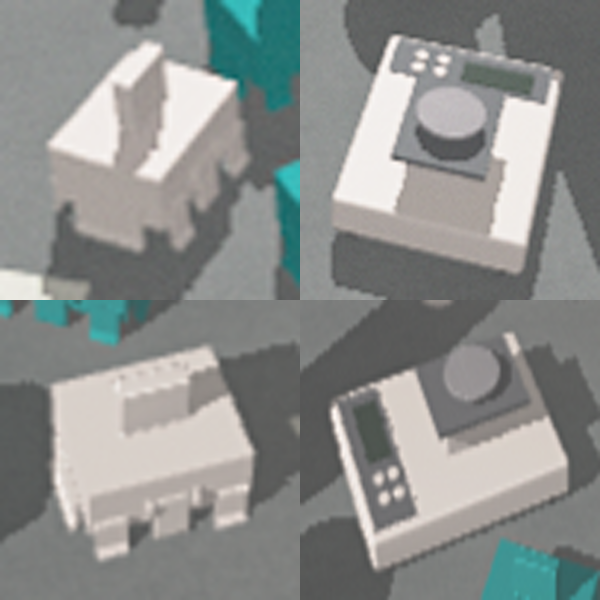

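```bash
cat >> h.py <<'E'
def go(target,yaw_y=None,w=None):
    """print shift(cm)/twist to TCP target(m), with tool y axis along angle yaw_y (deg, mod 180)"""
    s=r.sense(); T=R.from_quat(s['tool_rot']).as_matrix(); d=T.T@(np.array(target)-s['tcp_pos'])*100
    a=np.degrees(np.arctan2(T[1,1],T[0,1])); print('tcp',s['tcp_pos'].round(4),'yaw_y',a.round(2),'xaxis',T[:,0].round(3),'F',s['contact_force'].round(2),'t',s['t'],'w',s['grip_width'].round(4),'j',s['joint_positions'].round(2))
    tw=None
    if yaw_y is not None:
        dy=(yaw_y-a+90)%180-90; tw=-np.radians(dy)  # tool x is down
    print('  shift',d.round(2),'twist',tw and round(tw,3))
E
python3 - <<'E'
from h import *
go((0.56,0.25,0.23),86); go((0.567,-0.23,0.2),86)
for n in('scene','side'):
    c=load(n); w=cloud(c); hsv=cv2.cvtColor(c['pixels'],cv2.COLOR_BGR2HSV)
    m=(hsv[...,0]>80)&(hsv[...,0]<100)&(hsv[...,1]>120)&(w[...,2]>.1)&(w[...,2]<.12)
    k,l,st,ce=cv2.connectedComponentsWithStats(m.astype(np.uint8))
    for i in range(1,k):
        if st[i,4]>15: print(n,st[i,4],w[l==i].mean(0).round(3))
E
```

```text
Traceback (most recent call last):
  File "h.py", line 16, in go
    a=np.degrees(np.arctan2(T[1,1],T[0,1])); print('tcp',s['tcp_pos'].round(4),'yaw_y',a.round(2),'xaxis',T[:,0].round(3),'F',s['contact_force'].round(2),'t',s['t'],'w',s['grip_width'].round(4),'j',s['joint_positions'].round(2))
                                                                                                                                                                         ^^^^^^^^^^^^^^^^^^^^^
AttributeError: 'float' object has no attribute 'round'
```

```bash
sed -i "s/s\['grip_width'\].round(4)/round(s['grip_width'],4)/" h.py
python3 - <<'E'
from h import *
go((0.56,0.25,0.23),86); go((0.567,-0.23,0.2),86)
for n in('scene','side'):
    c=load(n); w=cloud(c); hsv=cv2.cvtColor(c['pixels'],cv2.COLOR_BGR2HSV)
    m=(hsv[...,0]>80)&(hsv[...,0]<100)&(hsv[...,1]>120)&(w[...,2]>.1)&(w[...,2]<.12)
    k,l,st,ce=cv2.connectedComponentsWithStats(m.astype(np.uint8))
    for i in range(1,k):
        if st[i,4]>15: print(n,st[i,4],w[l==i].mean(0).round(3))
E
```

```text
tcp [0.1731 0.6518 0.23  ] yaw_y 75.12 xaxis [-0.001 -0.002 -1.   ] F [ 0.17 -0.45 -0.04] t 0.1 w 0.0852 j [ 1.16  0.29  1.58  0.    1.28 -0.15]
  shift [  0.05 -28.89  47.71] twist -0.19
tcp [0.1731 0.6518 0.23  ] yaw_y 75.12 xaxis [-0.001 -0.002 -1.   ] F [ 0.17 -0.45 -0.04] t 0.1 w 0.0852 j [ 1.16  0.29  1.58  0.    1.28 -0.15]
  shift [  3.15 -75.1   60.72] twist -0.19
scene 64 [ 0.391 -0.188  0.108]
scene 77 [ 0.578 -0.042  0.109]
side 79 [ 0.569 -0.045  0.109]
side 114 [ 0.384 -0.193  0.109]
```

```bash
python3 -m crank '[[0,-28.9,47.7,-0.19,7],[0,-28.9,47.7,-0.19,7],[0,-28.9,47.7,-0.19,7],[0,-28.9,47.7,-0.19,7],[0,-28.9,47.7,-0.19,7],[0,-28.9,47.7,-0.19,7],[0,-28.9,47.7,-0.19,7],[0,-28.9,47.7,-0.19,7],[0,-28.9,47.7,-0.19,7],[0,-28.9,47.7,-0.19,7],[0,-28.9,47.7,-0.19,7],[0,-28.9,47.7,-0.19,7]]'
python3 - <<'E'
from h import *
go((0.567,-0.23,0.2),86)
E
```

```text
t: 1.3
tcp_pos: [0.563, 0.2463, 0.2307]
tool_rot: [0.026, 0.706, -0.027, 0.707]
contact_force: [-0.3, -0.4, 1.1]
grip_width: 0.0698
tcp [0.563  0.2463 0.2307] yaw_y 85.69 xaxis [ 0.    -0.001 -1.   ] F [-0.29 -0.38  1.11] t 1.3 w 0.0698 j [ 0.25  0.16  1.73 -0.    1.25 -1.25]
  shift [  3.14 -47.47   3.98] twist -0.005
```

```bash
python3 -m crank '[[2,-47.8,4,0,7],[2,-47.8,4,0,7],[2,-47.8,4,0,7],[2,-47.8,4,0,7],[2,-47.8,4,0,7],[2,-47.8,4,0,7],[2,-47.8,4,0,7],[2,-47.8,4,0,7],[2,-47.8,4,0,7],[2,-47.8,4,0,7],[2,-47.8,4,0,7],[2,-47.8,4,0,7]]'
python3 - <<'E'
from h import *
go((0.567,-0.23,0.073),86)
c=cam('wrist'); cv2.imwrite('pics/w1.png',c['pixels']); print(c['fx'],c['cx'],c['cy'],c['position'],c['attitude'],np.nanmedian(c['depth']))
E
```

```text
t: 2.5
tcp_pos: [0.5663, -0.2287, 0.2106]
tool_rot: [0.026, 0.707, -0.025, 0.706]
contact_force: [0.5, -0.2, -0.2]
grip_width: 0.0701
tcp [ 0.5663 -0.2287  0.2106] yaw_y 85.95 xaxis [-0.001  0.001 -1.   ] F [ 0.53 -0.19 -0.19] t 2.5 w 0.0701 j [-0.55  0.16  1.76  0.    1.22 -2.05]
  shift [13.76 -0.14  0.09] twist -0.001
325.19226210127806 277.7675779411098 206.53297782728538 [ 0.4947201  -0.22433528  0.35318143] [0.72386146 0.6748706  0.09834288 0.10441715] 0.3214334
```

View pics/w1.png

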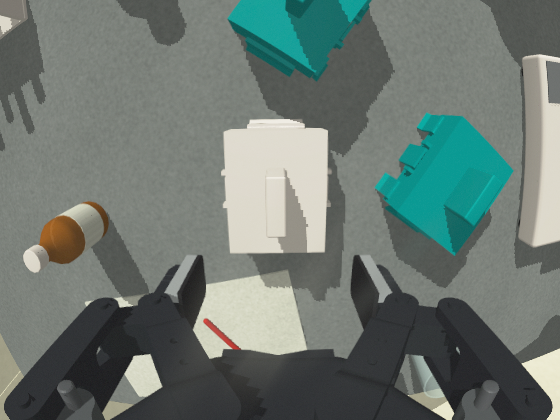

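Wrist view: the cover is square to the jaws. Its grip top spans about (266,177) to (285,237), and the top plate (224,129) to (327,253). I'll triangulate these.

```bash
cat >> h.py <<'E'
def wray(c,u,v,z):
    x,y=u-c['cx'],v-c['cy']; q=np.hypot(x,y); t=q/c['fx']
    d=rot(c)@np.array([np.sin(t)*x/q,np.sin(t)*y/q,np.cos(t)]); p=np.array(c['position']); return p+d*(z-p[2])/d[2]
E
python3 - <<'E'
from h import *
c=load('wrist')
for z,P in((.111,[(266,177),(285,177),(285,237),(267,237)]),(.067,[(225,129),(327,130),(325,252),(230,252)])):
    W=np.array([wray(c,*p,z) for p in P]); print((W*1000).round(1).tolist(),W.mean(0).round(4))
E
```

```text
[[542.3, -236.3, 111.0], [543.4, -221.9, 111.0], [592.1, -225.0, 111.0], [591.1, -239.4, 111.0]] [ 0.5672 -0.2306  0.111 ]
[[505.0, -271.2, 67.0], [512.3, -181.7, 67.0], [628.4, -187.3, 67.0], [622.0, -279.3, 67.0]] [ 0.5669 -0.2299  0.067 ]
```

```bash
python3 -m crank '[[4,-0.1,0,0,6],[8,-0.1,0,0,6],[11,-0.1,0,0,6],[13,-0.1,0,0,6],[13.6,-0.1,0,0,6],[13.6,-0.1,0,0,4],[13.6,-0.1,0,0,2],[13.6,-0.1,0,0,0],[13.6,-0.1,0,0,0],[13.6,-0.1,0,0,0],[13.6,-0.1,0,0,0],[13.6,-0.1,0,0,0]]' 80
python3 - <<'E'
from h import *
go((0.567,-0.23,0.26),86)
E
```

```text
t: 3.75
tcp_pos: [0.5679, -0.2306, 0.0775]
tool_rot: [0.024, 0.706, -0.025, 0.708]
contact_force: [0.0, 0.8, 5.5]
grip_width: 0.015
tcp [ 0.5679 -0.2306  0.0775] yaw_y 85.98 xaxis [ 0.003 -0.001 -1.   ] F [0.04 0.76 5.54] t 3.75 w 0.015 j [-0.55  0.32  1.84  0.    0.98 -2.05]
  shift [-18.25   0.04  -0.04] twist -0.0
```

```bash
python3 -m crank '[[-1,0,0,0,0],[-4,0,0,0,0],[-8,0,0,0,0],[-12,0,0,0,0],[-16,0,0,0,0],[-19,0,0,0,0],[-19,0,0,0,0]]'
python3 - <<'E'
from h import *
go((0.573,0.193,0.26),92.7)
c=cam('wrist'); cv2.imwrite('pics/w2.png',c['pixels'])
E
```

```text
t: 4.45
tcp_pos: [0.5685, -0.2315, 0.2718]
tool_rot: [0.023, 0.703, -0.027, 0.71]
contact_force: [1.1, -0.3, -1.5]
grip_width: 0.0149
tcp [ 0.5685 -0.2315  0.2718] yaw_y 85.99 xaxis [ 0.009 -0.006 -1.   ] F [ 1.12 -0.32 -1.49] t 4.45 w 0.0149 j [-0.55  0.12  1.7  -0.    1.31 -2.05]
  shift [ 0.93 42.38 -2.53] twist -0.117
```

View pics/w2.png

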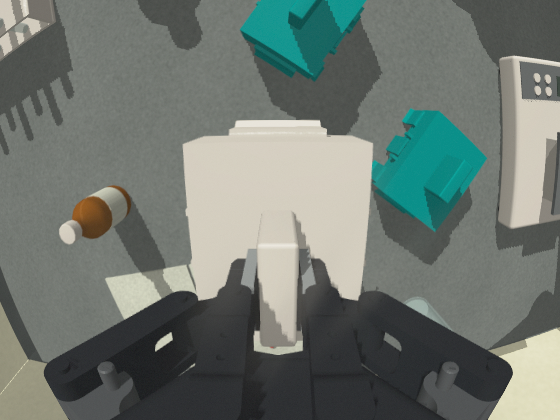

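```bash
python3 -m crank '[[0,42.3,-2.5,-0.117,0],[0,42.3,-2.5,-0.117,0],[0,42.3,-2.5,-0.117,0],[0,42.3,-2.5,-0.117,0],[0,42.3,-2.5,-0.117,0],[0,42.3,-2.5,-0.117,0],[0,42.3,-2.5,-0.117,0],[0,42.3,-2.5,-0.117,0],[0,42.3,-2.5,-0.117,0],[0,42.3,-2.5,-0.117,0],[0,42.3,-2.5,-0.117,0],[0,42.3,-2.5,-0.117,0]]'
python3 - <<'E'
from h import *
go((0.5735,0.193,0.20),92.7)
for n in('scene','side','wrist'):
    c=cam(n)
    if n!='wrist':
        w=cloud(c); z=w[...,2]; near=(abs(w[...,0]-.57)<.1)&(abs(w[...,1]-.193)<.09)
        m=near&(z>.235)&(z<.262)&(c['pixels'].min(-1)>110); P=w[m]
        print(n,m.sum(),cv2.minAreaRect((P[:,:2]*1000).astype(np.float32)),np.median(P[:,2]))
a=load('scene')['pixels'][140:280,290:420]; b=load('side')['pixels'][110:250,200:330]
cv2.imwrite('pics/c3.png',cv2.resize(np.hstack([a,b]),(796,430),interpolation=cv2.INTER_CUBIC))
E
```

```text
t: 5.7
tcp_pos: [0.5706, 0.1924, 0.2636]
tool_rot: [-0.017, 0.708, 0.016, 0.706]
contact_force: [-1.0, -1.4, -1.9]
grip_width: 0.0152
tcp [0.5706 0.1924 0.2636] yaw_y 92.64 xaxis [-0.003 -0.001 -1.   ] F [-0.97 -1.37 -1.85] t 5.7 w 0.0152 j [ 0.16  0.11  1.73 -0.    1.31 -1.46]
  shift [6.36 0.05 0.31] twist -0.001
scene 778 ((570.3692016601562, 195.55911254882812), (121.55724334716797, 98.37010192871094), 2.752990961074829) 0.253622229661373
side 661 ((567.2610473632812, 189.30764770507812), (117.53299713134766, 101.54164123535156), 3.241089105606079) 0.252640961996203
```

View pics/c3.png

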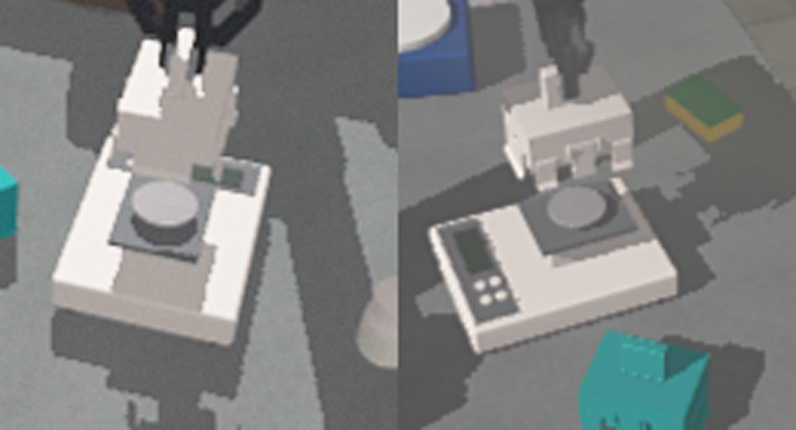

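```bash
python3 -m crank '[[2,0,0.33,0,0],[4,0,0.33,0,0],[6,0,0.33,0,0],[7.5,0,0.33,0,0],[8.4,0,0.33,0,0],[8.4,0,0.33,0,0],[8.4,0,0.33,0,0],[8.4,0,0.33,0,0]]'
python3 - <<'E'
from h import *
go((0.5735,0.193,0.165),92.7)
for n in('scene','side'):
    w=cloud(load(n)); z=w[...,2]
    m=(abs(w[...,0]-.57)<.07)&(abs(w[...,1]-.193)<.06)&(z>.07)&(z<.125); print(n,np.histogram(z[m]*1000,bins=np.arange(74,116,2)))
for n in('scene','side'):
    c=cam(n)
a=load('scene')['pixels'][150:250,295:395]; b=load('side')['pixels'][120:220,200:300]
cv2.imwrite('pics/c4.png',cv2.resize(np.hstack([a,b]),(800,400),interpolation=cv2.INTER_CUBIC))
E
```

```text
t: 6.65
tcp_pos: [0.5753, 0.1938, 0.1828]
tool_rot: [-0.017, 0.706, 0.017, 0.708]
contact_force: [0.1, -0.4, -1.3]
grip_width: 0.0151
tcp [0.5753 0.1938 0.1828] yaw_y 92.7 xaxis [ 0.003  0.    -1.   ] F [ 0.05 -0.41 -1.26] t 6.65 w 0.0151 j [ 0.16  0.18  1.79 -0.    1.16 -1.46]
  shift [ 1.78 -0.08 -0.19] twist 0.0
scene (array([  1,   0,   0,   1,   4,  13,  48, 177, 164,  66,  11,   0,   4,
        17,  87, 103,  48,   2,   0,   0]), array([ 74,  76,  78,  80,  82,  84,  86,  88,  90,  92,  94,  96,  98,
       100, 102, 104, 106, 108, 110, 112, 114]))
side (array([  0,   0,   3,   4,  14,  36,  87, 150,  89,  30,   2,   1,  17,
        45,  74,  50,  12,   1,   0,   0]), array([ 74,  76,  78,  80,  82,  84,  86,  88,  90,  92,  94,  96,  98,
       100, 102, 104, 106, 108, 110, 112, 114]))
```

View pics/c4.png

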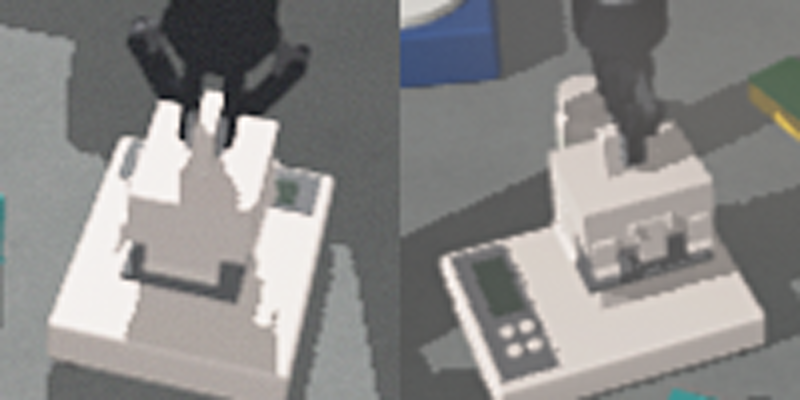

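```bash
python3 -m crank '[[0.4,0,-0.1,0,0],[0.7,0,-0.1,0,0],[1.0,0,-0.1,0,0],[1.2,0,-0.1,0,0],[1.2,0,-0.1,0,0],[1.2,0,-0.1,0,0]]'
python3 - <<'E'
from h import *
go((0.5735,0.193,0.1475),92.7)
E
```

```text
t: 7.35
tcp_pos: [0.5735, 0.1937, 0.1692]
tool_rot: [-0.017, 0.707, 0.017, 0.707]
contact_force: [-0.4, 0.2, -1.2]
grip_width: 0.015
tcp [0.5735 0.1937 0.1692] yaw_y 92.7 xaxis [-0.  0. -1.] F [-0.37  0.19 -1.23] t 7.35 w 0.015 j [ 0.16  0.19  1.81  0.    1.14 -1.46]
  shift [ 2.17 -0.07  0.  ] twist 0.0
```

```bash
python3 -m crank '[[0.1,-0.05,0,0,0],[0.2,-0.05,0,0,0],[0.3,-0.05,0,0,0],[0.4,-0.05,0,0,0],[0.5,-0.05,0,0,0],[0.5,-0.05,0,0,0]]'
```

```text
t: 7.95
tcp_pos: [0.5733, 0.1932, 0.164]
tool_rot: [-0.017, 0.707, 0.017, 0.707]
contact_force: [0.2, -0.8, -0.9]
grip_width: 0.015
```

```bash
python3 -m crank '[[0.1,0,0,0,0],[0.2,0,0,0,0],[0.3,0,0,0,0],[0.3,0,0,0,0]]'; python3 -m crank '[[0.1,0,0,0,0],[0.2,0,0,0,0],[0.3,0,0,0,0],[0.3,0,0,0,0]]'
```

```text
t: 8.35
tcp_pos: [0.5736, 0.1931, 0.1614]
tool_rot: [-0.017, 0.707, 0.017, 0.707]
contact_force: [-0.4, 0.3, -1.5]
grip_width: 0.0152
t: 8.75
tcp_pos: [0.5742, 0.1933, 0.1593]
tool_rot: [-0.017, 0.706, 0.017, 0.708]
contact_force: [-0.2, -0.3, 3.8]
grip_width: 0.0151
```

```bash
python3 -m crank '[[0.1,0,0,0,0],[0.2,0,0,0,0],[0.3,0,0,0,0],[0.3,0,0,0,0]]'; python3 -m crank '[[0.1,0,0,0,0],[0.2,0,0,0,0],[0.2,0,0,0,0]]'
```

```text
t: 9.15
tcp_pos: [0.5746, 0.1934, 0.1571]
tool_rot: [-0.016, 0.706, 0.017, 0.708]
contact_force: [-1.1, 0.4, 6.8]
grip_width: 0.0149
t: 9.45
tcp_pos: [0.5746, 0.1934, 0.1545]
tool_rot: [-0.017, 0.706, 0.017, 0.708]
contact_force: [0.9, -0.8, 4.7]
grip_width: 0.0149
```

```bash
python3 -m crank '[[0.1,0,0,0,0],[0.2,0,0,0,0],[0.2,0,0,0,0]]'; python3 -m crank '[[0.1,0,0,0,0],[0.2,0,0,0,0],[0.2,0,0,0,0]]'
```

```text
t: 9.75
tcp_pos: [0.5747, 0.1934, 0.1526]
tool_rot: [-0.016, 0.706, 0.017, 0.708]
contact_force: [0.2, 0.1, 6.0]
grip_width: 0.0153
t: 10.05
tcp_pos: [0.5747, 0.1934, 0.151]
tool_rot: [-0.016, 0.706, 0.017, 0.708]
contact_force: [-0.3, 0.1, 6.5]
grip_width: 0.015
```

Run:
```python
from h import *
go((0.5735,0.193,0.1425),92.7)
for n in('scene','side'):
    c=cam(n); w=cloud(c); z=w[...,2]; near=(abs(w[...,0]-.57)<.1)&(abs(w[...,1]-.193)<.09)
    m=near&(z>.115)&(z<.155)&(c['pixels'].min(-1)>100); P=w[m]
    h,e=np.histogram(z[m]*1000,bins=np.arange(115,156,2)); print(n,h)
    zt=np.median(P[:,2]); Q=P[abs(P[:,2]-zt)<.006]
    A=np.c_[Q[:,:2]-Q[:,:2].mean(0),np.ones(len(Q))]; print(cv2.minAreaRect((Q[:,:2]*1000).astype(np.float32)),'plane slope/z',np.linalg.lstsq(A,Q[:,2],rcond=None)[0].round(4))
a=load('scene')['pixels'][160:250,300:390]; b=load('side')['pixels'][130:220,205:295]
cv2.imwrite('pics/c5.png',cv2.resize(np.hstack([a,b]),(800,400),interpolation=cv2.INTER_CUBIC))
```

```text
tcp [0.5747 0.1934 0.151 ] yaw_y 92.7 xaxis [ 0.003  0.001 -1.   ] F [-0.32  0.05  6.45] t 10.05 w 0.015 j [ 0.16  0.21  1.82  0.    1.11 -1.46]
  shift [ 0.85 -0.03 -0.12] twist -0.0
scene [ 14  21  20  28  20  11  13  19  14  21  17  35 178 259 104  19   3   4
   2   2]
((575.9730834960938, 193.1436767578125), (124.23352813720703, 92.28873443603516), 3.05108380317688) plane slope/z [-0.008  -0.0024  0.1415]
side [ 15  27  26  14  15  17  17  11  20  20  27 110 182 118  36   7   5   3
   5   5]
((571.3424682617188, 192.50387573242188), (117.87189483642578, 99.88182830810547), 2.3823957443237305) plane slope/z [-1.000e-04  1.420e-02  1.399e-01]
```

View pics/c5.png

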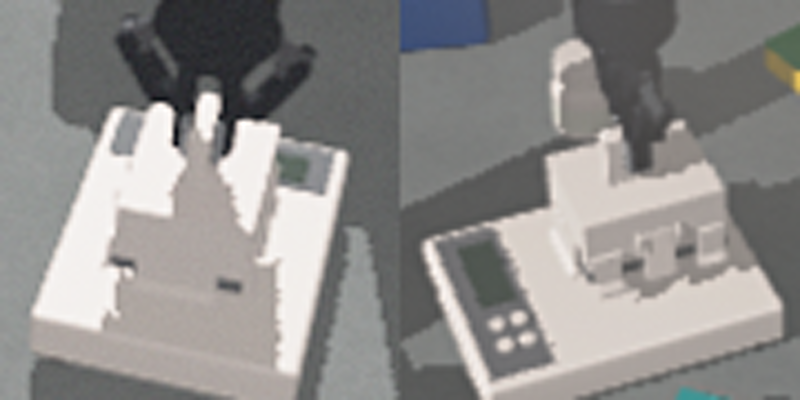

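The cover is square, level and engaged on the rim, with tabs outside it on the visible sides. I'll keep pressing in small steps.

```bash
python3 -m crank '[[0.1,0,0,0,0],[0.15,0,0,0,0],[0.15,0,0,0,0]]'; python3 -m crank '[[0.1,0,0,0,0],[0.15,0,0,0,0],[0.15,0,0,0,0]]'
```

```text
t: 10.45
tcp_pos: [0.5748, 0.1934, 0.15]
tool_rot: [-0.017, 0.706, 0.017, 0.708]
contact_force: [-1.7, 0.4, 8.4]
grip_width: 0.0151
t: 10.75
tcp_pos: [0.5748, 0.1934, 0.1488]
tool_rot: [-0.017, 0.706, 0.017, 0.708]
contact_force: [-1.1, -0.7, 11.8]
grip_width: 0.0152
```

```bash
python3 -m crank '[[0.1,0,0,0,0],[0.15,0,0,0,0],[0.15,0,0,0,0]]'; python3 -m crank '[[0.1,0,0,0,0],[0.1,0,0,0,0]]'
```

```text
t: 11.05
tcp_pos: [0.5748, 0.1934, 0.147]
tool_rot: [-0.017, 0.706, 0.017, 0.708]
contact_force: [-1.2, -0.7, 9.8]
grip_width: 0.0151
t: 11.25
tcp_pos: [0.5748, 0.1934, 0.1467]
tool_rot: [-0.017, 0.706, 0.017, 0.708]
contact_force: [-2.8, -0.4, 11.7]
grip_width: 0.0147
```

```bash
python3 -m crank '[[0.1,0,0,0,0],[0.1,0,0,0,0]]'; python3 -m crank '[[0.1,0,0,0,0],[0.1,0,0,0,0]]'
```

```text
t: 11.45
tcp_pos: [0.5748, 0.1934, 0.1467]
tool_rot: [-0.017, 0.706, 0.017, 0.708]
contact_force: [-3.7, -1.7, 15.7]
grip_width: 0.0143
t: 11.65
tcp_pos: [0.5748, 0.1935, 0.1467]
tool_rot: [-0.017, 0.706, 0.017, 0.708]
contact_force: [-5.8, -1.7, 18.8]
grip_width: 0.0153
```

```bash
python3 -m crank '[[0.1,0,0,0,0],[0.1,0,0,0,0]]'
```

```text
t: 11.85
tcp_pos: [0.5748, 0.1935, 0.1467]
tool_rot: [-0.017, 0.706, 0.017, 0.708]
contact_force: [-8.3, -2.7, 22.3]
grip_width: 0.0146
```

Hard stop at TCP z 0.1467, so the edge is at about 0.0892, which matches the camera's rim height of about 0.0895. I'll relieve the force and check that the cover stays down.

```bash
python3 -m crank '[[-0.15,0,0,0,0],[-0.3,0,-0.05,0,0],[-0.4,0,-0.1,0,0],[-0.4,0,-0.1,0,0]]'; python3 -m crank '[[-0.1,0,0,0,0],[-0.2,0,0,0,0],[-0.2,0,0,0,0]]'
```

```text
t: 12.25
tcp_pos: [0.5745, 0.1934, 0.1474]
tool_rot: [-0.016, 0.705, 0.017, 0.709]
contact_force: [-0.2, -1.2, 7.8]
grip_width: 0.0147
t: 12.55
tcp_pos: [0.5742, 0.1934, 0.1474]
tool_rot: [-0.016, 0.705, 0.017, 0.709]
contact_force: [4.9, 0.7, 3.5]
grip_width: 0.0151
```

```bash
python3 -m crank '[[-0.1,0,0.05,0,0],[-0.1,0,0.05,0,2],[-0.1,0,0.05,0,3],[-0.1,0,0.05,0,4.5],[-0.1,0,0.05,0,4.5],[-0.1,0,0.05,0,4.5]]'; python3 -m crank '[[-1,0,0,0,4.5],[-3,0,0,0,5],[-6,0,0,0,6],[-10,0,0,0,6],[-14,0,0,0,6],[-14,0,0,0,6]]'
python3 - <<'E'
from h import *
for n in('scene','side'):
    c=cam(n); w=cloud(c); z=w[...,2]; near=(abs(w[...,0]-.573)<.07)&(abs(w[...,1]-.193)<.06)
    m=near&(z>.128)&(z<.145)&(c['pixels'].min(-1)>100); Q=w[m]
    A=np.c_[Q[:,:2]-Q[:,:2].mean(0),np.ones(len(Q))]; print(cv2.minAreaRect((Q[:,:2]*1000).astype(np.float32)),'plane slope/z',np.linalg.lstsq(A,Q[:,2],rcond=None)[0].round(4),np.median(Q[:,2]))
a=load('scene')['pixels'][160:250,300:390]; b=load('side')['pixels'][130:220,205:295]
cv2.imwrite('pics/c6.png',cv2.resize(np.hstack([a,b]),(800,400),interpolation=cv2.INTER_CUBIC))
E
```

```text
t: 13.15
tcp_pos: [0.5726, 0.1932, 0.1475]
tool_rot: [-0.017, 0.707, 0.017, 0.706]
contact_force: [-0.3, -0.4, 0.2]
grip_width: 0.0452
t: 13.75
tcp_pos: [0.5761, 0.1938, 0.2973]
tool_rot: [-0.016, 0.702, 0.017, 0.712]
contact_force: [1.1, 0.7, 1.2]
grip_width: 0.0598
((573.969970703125, 193.0428009033203), (124.47786712646484, 92.61338806152344), 3.204085350036621) plane slope/z [-0.0176 -0.0022  0.1376] 0.13781224526889768
((570.2279663085938, 192.81761169433594), (118.0001220703125, 98.60789489746094), 1.4918659925460815) plane slope/z [0.007  0.0175 0.1364] 0.13654149385895176
```

View pics/c6.png

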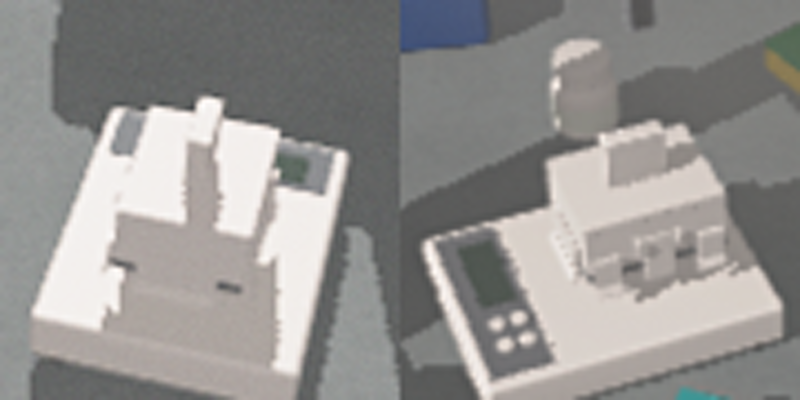

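Run:
```python
from h import *
c=cam('wrist'); v,u=np.mgrid[0:420,0:560]; x,y=u-c['cx'],v-c['cy']; q=np.hypot(x,y)+1e-9; t=q/c['fx']
d=c['depth']; p=np.stack([np.tan(t)*x/q*d,np.tan(t)*y/q*d,d],-1); w=p@rot(c).T+np.array(c['position']); w[d==0]=np.nan
br=c['pixels'].min(-1)>90
L=R.from_euler('z',-2.8,degrees=True).as_matrix()
l=(w-np.array([.5725,.193,0]))@L.T; z=w[...,2]
for n,m in (('cover',(abs(l[...,0])<.056)&(abs(l[...,1])<.044)&(abs(l[...,1])>.014)&(z>.125)&(z<.15)),('base',(l[...,0]>-.155)&(l[...,0]<.085)&(abs(l[...,1])<.09)&(z>.04)&(z<.056))):
    Q=l[m]; A=np.c_[Q[:,:2],np.ones(len(Q))]; print(n,len(Q),np.linalg.lstsq(A,Q[:,2],rcond=None)[0].round(4),Q.mean(0).round(4))
print(r.sense()['t'])
cv2.imwrite('pics/w7.png',c['pixels'])
```

```text
cover 7274 [0.0007 0.0004 0.1366] [-2.400e-03 -1.000e-04  1.366e-01]
base 17258 [-0.0093  0.0003  0.0479] [-0.0708 -0.0001  0.0486]
13.9
```

View pics/w7.png

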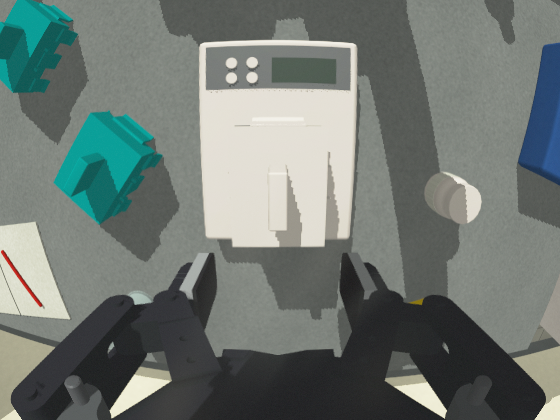

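The wrist depth shows the cover level (slopes under 0.001) with its top at z 0.1366, so it is home. The grip is free at (278,200) and nothing else has moved. I'm handing in.

```bash
python3 -c "
from bench import r
print(r.job_done())"
```

```text
the job is handed in; nothing more can be done
None
```

The white cover is on the balance, and the evidence says it is clipped and fully home. I pinched its grip, set it square over the rim, pressed it down in small steps, let go and backed off about 15 cm. I handed the job in at about 14 s of the 48 s allowed.

**Pressing:** the force rose to about 12 N and dropped as the cover snapped. It then met a hard stop, where I stopped at about 22 N vertical, roughly 24 N with the cover's weight and sideways load counted. That is under the 25 N limit but more than the clips needed.

**Last checks:**
- **Level and home:** after release the wrist camera's depth shows the cover's top level (slopes under 0.001) at z 0.1366. That puts its lower edge at about 0.0896, against about 0.0895 measured for the rim.
- **Clips:** when I eased the arm upward before releasing, the cover rose 0.7 mm and then held. It also stayed down against the pan's spring once let go.
- **Other things:** the jar and the turquoise look-alikes look undisturbed in the last wrist view. I did not re-measure the beaker or bottle, but the arm went nowhere near them.

**Not confirmed or not in agreement:**
- I never saw the +y clip directly; I infer that it snapped from the level seat and the cover staying put.
- First contact was felt about 14 mm above home, not the stated 18 mm.
- Plane fits from the scene and side cameras gave slopes up to about 0.018, but they disagreed with each other. I took that as noise.

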